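# Reset a tripped coolant pump behind a push-push door

## Robot

A 7-joint arm with a two-finger parallel gripper is mounted at the origin on the work surface. World frame = base frame: x ahead of the robot, y to its left, z up, the work surface at z = 0. Lengths are in m, angles in rad, forces in N, time in s.
With the tool pointing down it reaches from about 0.425 to 0.925 m from the base axis. Payload 6.8 kg.
Tool frame: the origin (TCP) lies on the mounting face of the last link; the fingertips stand 173 mm ahead of it and the grasp point (between the pads) lies 155 mm ahead of it; y points along the fingers, x is the direction in which the jaws open and shut, and the axes are right-handed (so a half turn about y gives the same grasp; the last joint's range is limited). The gripper opens to 85 mm and grips with 20 to 120 N. Pads are 22 mm wide; open, the fingers measure 114 mm over their backs; the gripper's body (76 mm by 85 mm) begins 54 mm behind the grasp point. The pads swing forward as they close: fully open they stand 13 mm farther back than shut.
Start: joints at [1.219, 0.477, 0.022, 1.555, -0.011, 1.109, -0.083], TCP at [0.163, -0.655, 0.405] pointing down, gripper open.
Joint ranges: [-2.96, 2.96], [-0.34, 2.1], [-1.41, 1.46], [0.24, 2.44], [-1.37, 4.51], [0.17, 1.92], [-2.96, 2.96]. Speed limits (rad/s): [2.39, 2.39, 3.14, 3.14, 3.14, 3.14, 3.14].

## Interface

Orientations are given as a rotation vector (axis times angle).
In Python, from bench import r gives the robot as it stands.
- The arm moves only by the tool step_arm, never from a script. Its arguments are lists of equal length, an entry for each row: "xyz": the shift along the tool's x, y, z scaled (see below), a list of three; "rotation": the turn, a rotation vector about the tool's x, y, z scaled (see below), a list of three. A call has 1 to 20 rows; each row is the pose to reach, as a shift and turn from the pose measured when the call began, along the tool's axes at that moment; what a row does not reach only later rows make up. The controller multiplies each number of a shift by 30 cm and each number of a turn by 90 degrees. A row lasts 1/8 s, in which the tool goes at most 62.5 mm and 10.7 degrees, less where a joint would pass 70% of its speed; a pose out of reach is approached as far as the arm can. A call with a number of a shift or a turn outside -1 to 1 is refused whole. A call with a gripper value outside its range is refused whole. "grip" is the closure, from 0 (fully open) to 1 (shut), set as the call begins (left out, the last holds). The fingers move at their own pace and stop on an object; "force" is the grip in N (left out, the last holds). Time passes only in rows, so rows that repeat a pose let the fingers close. It gives the time, the measured TCP pose, the force and the opening at its end, in the units of the state.
- r.get_obs(): the state, without advancing time (a new reading comes with each control period).
- r.grab_frame(name): name is "side" or "top"; returns a dict with "pixels" (420x560x3 uint8, red, green, blue), "fx", "fy", "cx", "cy" (pixels), "position" and "attitude" of the camera in the world. Camera axes: x right, y down, z forward; pixel columns grow to the right and rows downward; lengths in m; the calibration is good to about 2 mm. A picture is of the moment at which its call begins. There is no depth.
- r.hand_in(): hands the job in, once; it reports no verdict.
The state is a dict: "clock": time; "joints": joint angles; "qvel": joint speeds; "tau": joint torques, N m; "tcp_pos": TCP position; "orientation": TCP orientation; "contact_force": force on the tool from outside, world axes, zero at the start; "moment": the same for the moment, N m; "grip_width": finger opening in m.
Only numpy, scipy, OpenCV 4.12 (cv2) and the standard library are available. Lean on these libraries where they do the work, as an engineer would, in place of code of your own. Each camera call takes 0.05 s, during which the arm holds its last target.

## Task

The coolant pump has tripped. On the control box with the yellow door, press the door's front part down until its push-push latch lets go, take the finger away so that the door springs up by itself, and see that it stays standing open for a second with nothing touching it; then press the red reset button inside all the way down and let it come up again, without pushing on the open door. Leave the box with the blue door shut, lift nothing, and leave the loose parts on the bench where they are.

Things in the scene. Friction and masses are not known exactly. Their poses are not given: they have to be found in the camera images.
- yellow_box: Fixed grey control box, 170 (x) by 130 (y) by 100 mm high; origin: centre of underside; its +x points from front to back. Yellow door 110 (x) by 104 mm in its top, flush with the side walls (front wall 90 mm high). Under it a well 110 mm wide (y), box x -80 to +40 mm, floor 30 mm high; the 25 mm behind the front wall hold latch parts. Behind the hinge a closed top with three lamps.
- yellow_door_hinge (a point): Middle of the yellow door's hinge line, which runs along the box's y, at box x = +35 mm, 94 mm above the bench. The door's front edge is 110 mm from it; the door is 6 mm thick.
- yellow_door (a joint): Angle of the yellow door (rad): about 0 shut and latched; 1.85 fully open, leaning back 0.28 past upright. Push-push latch: press it down past -0.06 (stop at -0.075, 7 mm down at the press point; 4 to 6 N; best to the stop), then let go: a damped spring swings it fully open in 1 to 2 s and holds it. A half press leaves it latched; pressing the open door shut latches it again.
- yellow_door_press (a point): Point on the upper face of the yellow door where to press it, on a black pad, mid-width, 15 mm behind its front edge; 95 mm from the hinge, at box x = -60 mm and 100 mm above the bench when shut. It moves with the door.
- yellow_reset (a joint): Travel of the reset button in the yellow box (m): 0 up, 0.006 fully down at about 5 N; a spring brings it up again.
- yellow_reset_top (a point): Centre of the top of the red reset button, 28 mm across, on the box's centre line at box x = -32 mm, 63 mm above the bench when up; presses straight down. Hidden under the yellow door until that is open. It is 67 mm in front of the hinge.
- blue_box: The same box with a blue door: to be left shut. Origin and axes as for the yellow box.
- blue_door (a joint): Angle of the blue door (rad), 0 shut; it has the same push-push latch.
- piston: Loose aluminium engine piston standing on the bench, 72 mm across, 58 mm high; origin at the centre of its underside. Leave it alone.
- oil_bottle: Loose white bottle with a red cap, 56 mm across, 130 mm high; origin at the centre of its underside. Leave it alone.
- bearing: Loose steel bearing ring lying flat, 48 mm across, 18 mm high; origin at the centre of its underside. Leave it alone.
- carton: Loose cardboard carton, 70 by 90 by 50 mm high; origin at the centre of its underside. Leave it alone.
There are look-alikes about, which are no part of the job. What is shaped like the yellow_box but brown is not meant.

How it is judged:
By the outcome, as a careful person would: the job done as asked, in the order asked, and still so for the second after the job is handed in, with the robot touching nothing.
It also fails if it takes over 48 s, if anything falls off the work surface, if the arm or the gripper's body presses on something with over 40 N, if the wrist force passes 120 N, or if a joint passes its speed limit or range.

## Working session

There is one attempt and no reset: what is moved stays moved. The work goes in short steps, Python scripts to look and compute and a tool call to move; the robot and the scene stay as the last step left them, time stands still between calls to the robot, and variables do not carry over. Pictures are saved under pics/ and viewed, and the job is handed in when it is done.

Besides the shell and the picture viewer there is one more tool, called after "Emit:" as name(argument=value, ...), one argument or row to a line, values as JSON. step_arm: Moves the arm, as the interface text tells. Its arguments: {"type":"object","properties":{"xyz":{"type":"array"},"rotation":{"type":"array"},"grip":{"type":"number"},"force":{"type":"number"}},"required":["xyz","rotation"]}

```bash
mkdir -p pics; ls; python3 - <<'E'
from bench import r
import cv2, json
print(r.get_obs())
for n in("side","top"):
    f=r.grab_frame(n); cv2.imwrite(f"pics/{n}0.png",f["pixels"][:,:,::-1])
    print(n,{k:v for k,v in f.items() if k!="pixels"})
E
```

```text
pics
{'clock': 0.0, 'joints': array([ 1.21889192,  0.47782377,  0.02232664,  1.55646614, -0.01150732,
        1.10930091, -0.08309469]), 'qvel': array([-8.69685807e-05,  1.11224585e-03,  4.52953233e-04,  1.79872624e-03,
       -1.86913143e-03, -2.06720939e-03,  1.01029864e-03]), 'tau': array([ 2.18251921e-05, -5.96464741e+01,  1.60782550e+00, -2.81199610e+01,
        1.23818233e-02,  9.36430326e-03, -1.97841683e-05]), 'tcp_pos': array([ 0.162891  , -0.6547628 ,  0.40370309]), 'orientation': array([-1.31364573,  1.0288442 , -1.02626029]), 'contact_force': array([-0.77819234,  0.090734  ,  0.43076983]), 'moment': array([-0.00539096,  0.00209152,  0.01760993]), 'grip_width': 0.08514620021518715}
side {'fx': 404.18009301284076, 'fy': 404.18009301284076, 'cx': 280.0728845805524, 'cy': 207.36027002565038, 'position': array([0.31140126, 0.7222371 , 0.81344262]), 'attitude': array([-0.43520259,  2.75379167, -1.15057285])}
top {'fx': 390.22967688043695, 'fy': 390.22967688043695, 'cx': 273.20455448008954, 'cy': 205.84757893532645, 'position': array([0.47283692, 0.01747224, 1.22815097]), 'attitude': array([-2.19925752,  2.18917168, -0.08252533])}
```

View pics/side0.png

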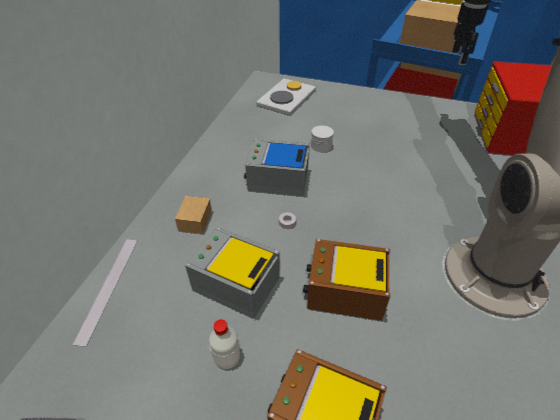

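View pics/top0.png

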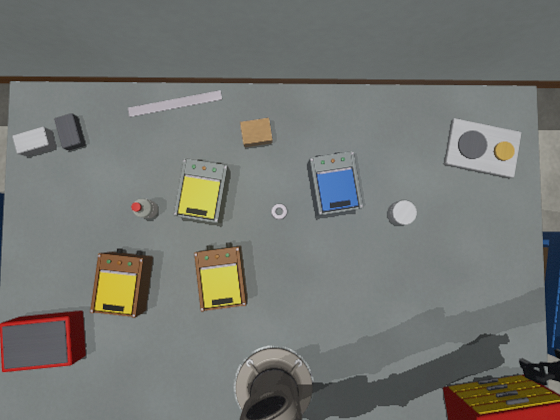

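```bash
python3 - <<'E'
from bench import r
from scipy.spatial.transform import Rotation as R
o=r.get_obs(); print(R.from_rotvec(o['orientation']).as_matrix().round(3))
for n in("side","top"):
    f=r.grab_frame(n); print(R.from_rotvec(f['attitude']).as_matrix().round(3))
E
```

```text
[[ 0.241 -0.001  0.97 ]
 [-0.97   0.002  0.241]
 [-0.002 -1.    -0.   ]]
[[-0.951 -0.215  0.224]
 [-0.31   0.669 -0.676]
 [-0.005 -0.712 -0.702]]
[[ 0.004 -0.998  0.064]
 [-1.    -0.005 -0.011]
 [ 0.011 -0.064 -0.998]]
```

```bash
python3 - <<'E'
from bench import r
import cv2
f=r.grab_frame("top")["pixels"][:,:,::-1]
cv2.imwrite("pics/topc.png",cv2.resize(f[150:235,165:240],None,fx=7,fy=7,interpolation=cv2.INTER_CUBIC))
f=r.grab_frame("side")["pixels"][:,:,::-1]
cv2.imwrite("pics/sidec.png",cv2.resize(f[220:320,180:290],None,fx=6,fy=6,interpolation=cv2.INTER_CUBIC))
E
```

```text
(no output)
```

View pics/topc.png

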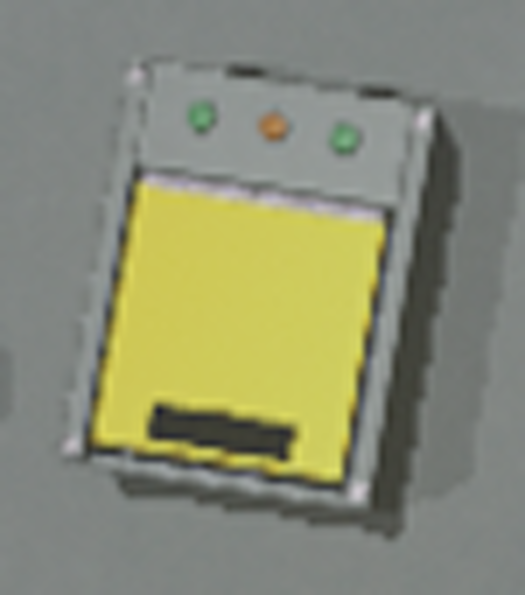

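View pics/sidec.png

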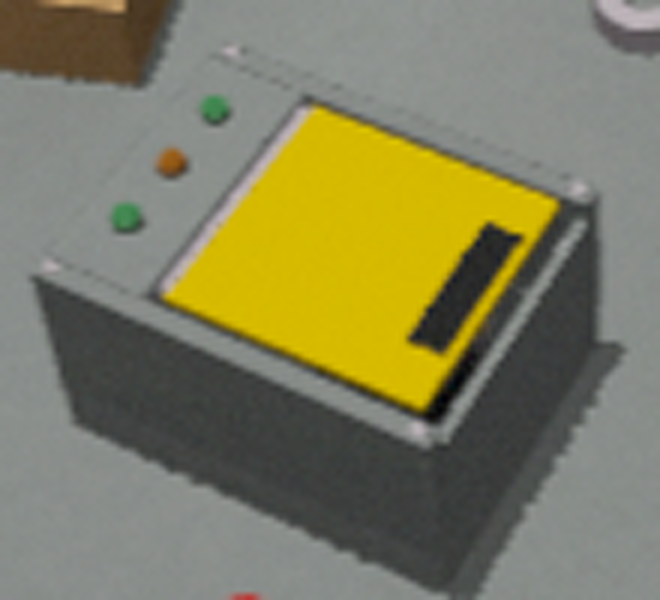

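```bash
cat >h.py <<'E'
import numpy as np
from scipy.spatial.transform import Rotation as R
def proj(f,P):
    p=(np.asarray(P)-f['position'])@R.from_rotvec(f['attitude']).as_matrix()
    return np.c_[f['fx']*p[:,0]/p[:,2]+f['cx'],f['fy']*p[:,1]/p[:,2]+f['cy']]
def box(pose,P):
    x,y,a=pose[:3];c,s=np.cos(a),np.sin(a);P=np.asarray(P,float)
    return np.c_[x+c*P[:,0]-s*P[:,1],y+s*P[:,0]+c*P[:,1],P[:,2]]
E
python3 - <<'E'
from bench import r
from h import *
from scipy.optimize import least_squares
F={n:r.grab_frame(n) for n in("top","side")}
T=np.array([(92,447),(345,483),(222,432),(137,72),(425,118),(72,445),(358,492)],float);T=(T+.5)/7-.5+[165,150]
S=np.array([(430,412),(558,205),(466,288),(50,267),(232,50),(428,432),(582,190)],float);S=(S+.5)/6-.5+[180,220]
def pts(p):
    a,b=p[3:5]
    return box(p,[(-.075,.052,.1),(-.075,-.052,.1),(-.06,0,.1),(a,b,.1),(a,-b,.1),(-a,b,.1),(-a,-b,.1)])
D={"top":T,"side":S}
for names in (["top"],["side"],["top","side"]):
    fn=lambda p:np.concatenate([(proj(F[n],pts(p))-D[n]).ravel() for n in names])
    s=least_squares(fn,[.6,.2,0,.08,.06]);print(names,s.x.round(4),np.abs(s.fun).max().round(2))
    if len(names)==2: print(s.fun.reshape(-1,2).round(1))
p=s.x
W=box(p,[(-.06,0,.1),(-.032,0,.063),(.035,0,.094)]);print(W)
E
```

```text
['top'] [ 0.5899  0.2173 -0.1531  0.0787  0.0602] 0.78
['side'] [ 0.589   0.22   -0.151   0.0792  0.06  ] 1.1
['top', 'side'] [ 0.5895  0.2188 -0.1518  0.0791  0.0602] 1.08
[[-0.3 -0.4]
 [-0.9  0. ]
 [-0.2 -0.6]
 [-0.5  0.5]
 [-0.8  0.3]
 [-0.5  0.8]
 [-0.2  0.6]
 [-0.5 -0.8]
 [ 1.1 -1. ]
 [-0.6 -0.6]
 [ 0.3 -0.2]
 [-0.2 -0.1]
 [-0.4 -0.4]
 [ 0.3 -0.4]]
[[0.53018568 0.2278461  0.1       ]
 [0.55786368 0.22361193 0.063     ]
 [0.62409318 0.21348018 0.094     ]]
```

Candidates (top image): grey box with yellow door (203,190), which matches the description. The look-alikes are the brown boxes at (220,275) and (118,285), and the blue-door box at (335,183). The close crop confirms a grey body, a yellow door and a black pad at the front, with the door shut. I choose (203,190).

```bash
cat >>h.py <<'E'
POSE=(.5895,.2188,-.1518)
def go(o,tcp,jaw_deg):
    """scaled shift/turn to tcp with tool y down and tool x at jaw_deg azimuth"""
    M=R.from_rotvec(o['orientation']).as_matrix()
    x=np.array([np.cos(np.radians(jaw_deg)),np.sin(np.radians(jaw_deg)),0]);y=np.array([0,0,-1.]);G=np.c_[x,y,np.cross(x,y)]
    s=M.T@(np.array(tcp)-o['tcp_pos'])/.3; t=R.from_matrix(M.T@G).as_rotvec()/(np.pi/2)
    return s.round(3),t.round(3)
E
python3 - <<'E'
from bench import r
from h import *
print(*go(r.get_obs(),(.42,-.45,.40),-26))
E
```

```text
[-0.456  0.015  0.996] [-0.    -0.556 -0.   ]
```

Emit:
step_arm(
  xyz=[
    [-0.12, 0.01, 0.2],
    [-0.24, 0.01, 0.4],
    [-0.34, 0.01, 0.6],
    [-0.4, 0.01, 0.8],
    [-0.456, 0.015, 0.99],
    [-0.456, 0.015, 0.99],
  ],
  rotation=[
    [0, -0.1, 0],
    [0, -0.2, 0],
    [0, -0.3, 0],
    [0, -0.4, 0],
    [0, -0.5, 0],
    [0, -0.556, 0],
  ],
  grip=1,
)

```text
clock: 1.15
tcp_pos: [0.4226, -0.4467, 0.4004]
orientation: [-1.541, 0.345, -0.349]
contact_force: [-0.5, -0.5, -0.5]
grip_width: 0.0001
```

```bash
python3 - <<'E'
from bench import r
from h import *
o=r.get_obs();print(o['clock'],o['tcp_pos'],o['joints'],o['grip_width'])
print(*go(o,(.60,-.18,.40),28))
E
```

```text
1.15 [ 0.42255451 -0.4467065   0.40039536] [ 0.91189102  0.39701307 -0.26173603  1.69614713  0.11157123  1.06235462
  0.17274725] 0.0001454673116453535
[0.154 0.004 1.057] [-0.001 -0.593  0.002]
```

Emit:
step_arm(
  xyz=[
    [0.03, 0, 0.2],
    [0.06, 0, 0.4],
    [0.09, 0, 0.6],
    [0.12, 0, 0.8],
    [0.14, 0, 0.98],
    [0.14, 0, 0.98],
  ],
  rotation=[
    [0, -0.1, 0],
    [0, -0.2, 0],
    [0, -0.3, 0],
    [0, -0.4, 0],
    [0, -0.5, 0],
    [0, -0.593, 0],
  ],
)

```text
clock: 1.9
tcp_pos: [0.5887, -0.193, 0.4017]
orientation: [-1.531, -0.398, 0.389]
contact_force: [-0.6, -0.8, -0.2]
grip_width: -0.0001
```

```bash
python3 - <<'E'
from bench import r
from h import *
o=r.get_obs();print(o['clock'],o['tcp_pos'],o['joints'])
print(*go(o,(.57,.07,.38),60))
E
```

```text
1.9 [ 0.58867551 -0.19299836  0.40174166] [ 0.62066849  0.4419111  -0.54082141  1.66967202  0.24462449  1.09489756
  0.51309052]
[0.367 0.076 0.798] [ 0.    -0.347  0.004]
```

Emit:
step_arm(
  xyz=[
    [0.09, 0.01, 0.19],
    [0.18, 0.03, 0.38],
    [0.27, 0.05, 0.58],
    [0.36, 0.07, 0.79],
    [0.367, 0.076, 0.798],
  ],
  rotation=[
    [0, -0.09, 0],
    [0, -0.18, 0],
    [0, -0.27, 0],
    [0, -0.347, 0],
    [0, -0.347, 0.004],
  ],
)

```text
clock: 2.52
tcp_pos: [0.5688, 0.0747, 0.3804]
orientation: [-1.408, -0.823, 0.82]
contact_force: [-0.3, -0.7, -0.2]
grip_width: 0.0002
```

```bash
python3 - <<'E'
from bench import r
from h import *
o=r.get_obs();print(o['clock'],o['tcp_pos'],o['joints'])
print(*go(o,(.5302,.2278,.32),81.3))
E
```

```text
2.525 [0.56878426 0.07470585 0.38040526] [ 0.32838231  0.43017265 -0.73116239  1.79047238  0.32586743  1.04461082
  0.53198773]
[0.38  0.202 0.363] [-0.    -0.231  0.001]
```

Emit:
step_arm(
  xyz=[
    [0.1, 0.05, 0.1],
    [0.2, 0.1, 0.2],
    [0.3, 0.15, 0.29],
    [0.38, 0.2, 0.363],
    [0.38, 0.2, 0.363],
    [0.38, 0.2, 0.363],
  ],
  rotation=[
    [0, -0.06, 0],
    [0, -0.12, 0],
    [0, -0.18, 0],
    [0, -0.231, 0],
    [0, -0.231, 0],
    [0, -0.231, 0],
  ],
)

```text
clock: 3.28
tcp_pos: [0.5306, 0.2271, 0.3207]
orientation: [-1.277, -1.096, 1.094]
contact_force: [1.1, 0.2, 0.6]
grip_width: 0.0004
```

```bash
python3 - <<'E'
from bench import r
from h import *
import cv2
o=r.get_obs();print(o['clock'],o['tcp_pos'],o['joints'],o['contact_force'])
print(*go(o,(.5302,.2278,.276),81.3))
ims=[]
for n in("top","side"):
    f=r.grab_frame(n);p=proj(f,[(.5302,.2278,.1)])[0].astype(int);print(p, proj(f,[o['tcp_pos']-[0,0,.173]]))
    ims.append(cv2.resize(f["pixels"][p[1]-65:p[1]+65,p[0]-65:p[0]+65,::-1],(400,400),interpolation=cv2.INTER_CUBIC))
cv2.imwrite("pics/a1.png",np.hstack(ims))
E
```

```text
3.275 [0.53063663 0.22705792 0.32073176] [ 0.09041378  0.53431189 -0.79689502  1.83222871  0.45731064  0.96739767
  0.51355817] [1.09491307 0.2269761  0.59686098]
[0.002 0.149 0.002] [ 0.    -0.001  0.001]
[196 210] [[193.1290426  209.60755441]]
[256 266] [[255.52611643 252.84865909]]
```

View pics/a1.png

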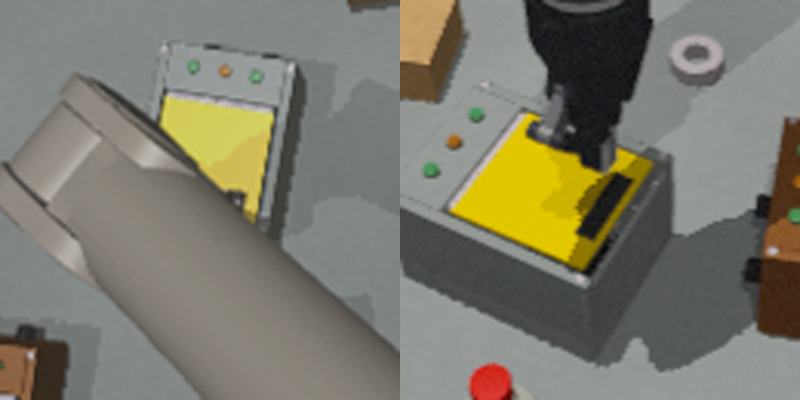

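Side view: the closed fingertip (about pixel (256,254)) hangs above the black pad (256,266), on its centre line. I press down.

Emit:
step_arm(
  xyz=[
    [0, 0.06, 0],
    [0, 0.12, 0],
    [0.002, 0.149, 0.002],
    [0.002, 0.159, 0.002],
    [0.002, 0.166, 0.002],
    [0.002, 0.172, 0.002],
    [0.002, 0.172, 0.002],
  ],
  rotation=[
    [0, 0, 0],
    [0, 0, 0],
    [0, 0, 0],
    [0, 0, 0],
    [0, 0, 0],
    [0, 0, 0],
    [0, 0, 0],
  ],
)

```text
clock: 4.25
tcp_pos: [0.5304, 0.2273, 0.2696]
orientation: [-1.278, -1.096, 1.093]
contact_force: [-1.7, -1.7, 4.2]
grip_width: 0.0001
```

Emit:
step_arm(
  xyz=[
    [0, 0.007, 0],
    [0, 0.012, 0],
    [0, 0.016, 0],
    [0, 0.016, 0],
  ],
  rotation=[
    [0, 0, 0],
    [0, 0, 0],
    [0, 0, 0],
    [0, 0, 0],
  ],
)

```text
clock: 4.75
tcp_pos: [0.5304, 0.2276, 0.2663]
orientation: [-1.28, -1.096, 1.093]
contact_force: [-6.4, -5.1, 17.9]
grip_width: 0.0001
```

Emit:
step_arm(
  xyz=[
    [0, -0.12, 0],
    [0, -0.25, 0.1],
    [0, -0.35, 0.25],
    [0, -0.42, 0.3],
    [0, -0.42, 0.3],
  ],
  rotation=[
    [0, 0, 0],
    [0, 0, 0],
    [0, 0, 0],
    [0, 0, 0],
    [0, 0, 0],
  ],
)

```text
clock: 5.38
tcp_pos: [0.4409, 0.2424, 0.3937]
orientation: [-1.281, -1.101, 1.091]
contact_force: [0.2, -0.9, 0.1]
grip_width: -0.0001
```

```bash
cat > look.py <<'E'
import sys
from bench import r
from h import *
import cv2
o=r.get_obs();print(o['clock'],o['tcp_pos'],o['contact_force'],o['joints'].round(2))
ims=[]
for n in("top","side"):
    f=r.grab_frame(n);p=proj(f,[(.5579,.2236,.1)])[0].astype(int)
    ims.append(cv2.resize(f["pixels"][p[1]-65:p[1]+65,p[0]-65:p[0]+65,::-1],(400,400),interpolation=cv2.INTER_CUBIC))
cv2.imwrite("pics/%s.png"%sys.argv[1],np.hstack(ims))
E
python3 look.py b1
```

```text
5.375 [0.44085161 0.2424102  0.39367041] [ 0.24148489 -0.94068657  0.14312688] [ 0.14  0.33 -0.91  1.93  0.31  1.02  0.51]
```

View pics/b1.png

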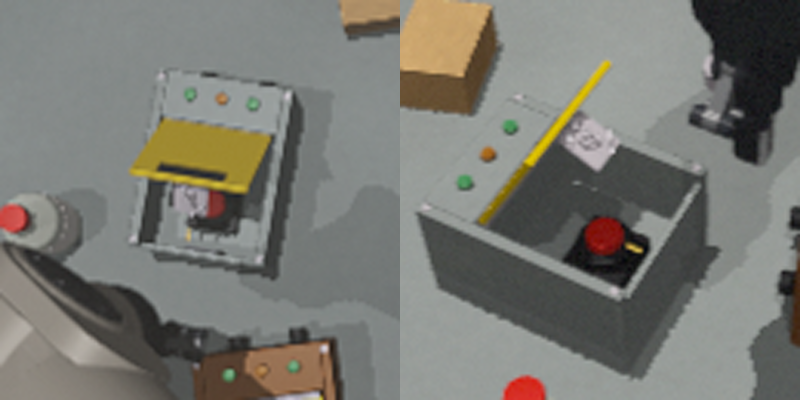

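Door is swinging up by itself (still about 60–70° open); the red button shows at the side-crop pixel (605,235). Wait for it to open fully and stand for over a second.

Emit:
step_arm(
  xyz=[
    [0, 0, 0],
    [0, 0, 0],
    [0, 0, 0],
    [0, 0, 0],
    [0, 0, 0],
    [0, 0, 0],
    [0, 0, 0],
    [0, 0, 0],
    [0, 0, 0],
    [0, 0, 0],
    [0, 0, 0],
    [0, 0, 0],
    [0, 0, 0],
    [0, 0, 0],
  ],
  rotation=[
    [0, 0, 0],
    [0, 0, 0],
    [0, 0, 0],
    [0, 0, 0],
    [0, 0, 0],
    [0, 0, 0],
    [0, 0, 0],
    [0, 0, 0],
    [0, 0, 0],
    [0, 0, 0],
    [0, 0, 0],
    [0, 0, 0],
    [0, 0, 0],
    [0, 0, 0],
  ],
)

```text
clock: 7.22
tcp_pos: [0.442, 0.241, 0.3917]
orientation: [-1.28, -1.096, 1.091]
contact_force: [0.8, -0.4, 0.8]
grip_width: -0.0003
```

```bash
python3 look.py b2
```

```text
7.225 [0.4419729  0.24104108 0.39169969] [ 0.81247884 -0.39891398  0.83839771] [ 0.14  0.33 -0.91  1.93  0.31  1.02  0.51]
```

View pics/b2.png

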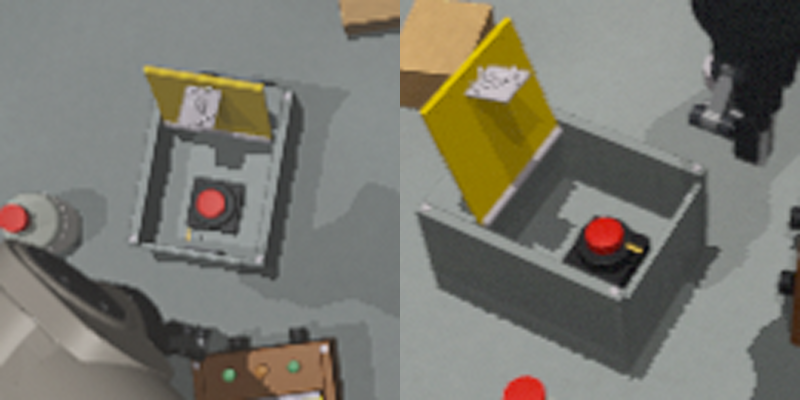

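Emit:
step_arm(
  xyz=[
    [0, 0, 0],
    [0, 0, 0],
    [0, 0, 0],
    [0, 0, 0],
    [0, 0, 0],
    [0, 0, 0],
    [0, 0, 0],
    [0, 0, 0],
    [0, 0, 0],
    [0, 0, 0],
    [0, 0, 0],
    [0, 0, 0],
  ],
  rotation=[
    [0, 0, 0],
    [0, 0, 0],
    [0, 0, 0],
    [0, 0, 0],
    [0, 0, 0],
    [0, 0, 0],
    [0, 0, 0],
    [0, 0, 0],
    [0, 0, 0],
    [0, 0, 0],
    [0, 0, 0],
    [0, 0, 0],
  ],
)

```text
clock: 8.82
tcp_pos: [0.442, 0.241, 0.3917]
orientation: [-1.28, -1.096, 1.091]
contact_force: [0.9, -0.2, 0.2]
grip_width: 0.0001
```

```bash
python3 look.py b3; python3 - <<'E'
from bench import r
from h import *
o=r.get_obs()
# measured-vs-model button: red centroid
import cv2
for n in("top","side"):
    f=r.grab_frame(n);q=proj(f,[(.5579,.2236,.063)])[0]
    im=f["pixels"].astype(int);m=((im[:,:,0]>110)&(im[:,:,1]<50)&(im[:,:,2]<50)).astype(np.uint8)
    u,v=q.astype(int);s=m[v-15:v+15,u-15:u+15];ys,xs=np.nonzero(s);print(n,q,len(xs),xs.mean()+u-15 if len(xs) else 0,ys.mean()+v-15 if len(xs) else 0)
for z in(.33,.25,.24,.236,.230): print(z,*go(o,(.5579,.2236,z),81.3))
E
```

```text
8.825 [0.44195851 0.24104545 0.39171902] [ 0.93489917 -0.18071534  0.20312487] [ 0.14  0.33 -0.91  1.93  0.31  1.02  0.51]
top [199.93471884 202.04265455] 1 204.0 204.0
side [246.58922633 272.42184257] 96 245.77083333333331 272.2395833333333
0.33 [ 0.002  0.207 -0.39 ] [ 0.002 -0.003  0.001]
0.25 [ 0.002  0.473 -0.389] [ 0.002 -0.003  0.001]
0.24 [ 0.002  0.507 -0.389] [ 0.002 -0.003  0.001]
0.236 [ 0.002  0.52  -0.389] [ 0.002 -0.003  0.001]
0.23 [ 0.002  0.54  -0.389] [ 0.002 -0.003  0.001]
```

View pics/b3.png

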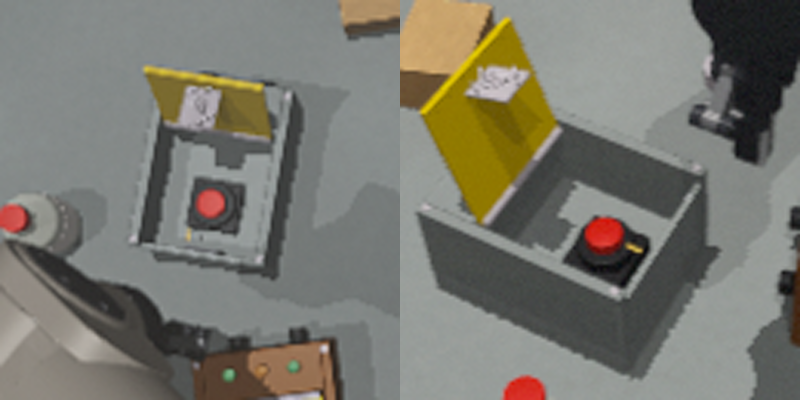

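```bash
python3 - <<'E'
from bench import r
from h import *
import cv2
for n in("top","side"):
    f=r.grab_frame(n);q=proj(f,[(.5579,.2236,.063)])[0]
    im=f["pixels"].astype(int);m=(im[:,:,0]>1.8*im[:,:,1])&(im[:,:,0]>1.8*im[:,:,2])&(im[:,:,0]>110)
    u,v=q.astype(int);ys,xs=np.nonzero(m[v-14:v+14,u-14:u+14]);c=np.array([xs.mean()+u-14,ys.mean()+v-14]);print(n,q,len(xs),c)
    d=R.from_rotvec(f['attitude']).as_matrix()@[(c[0]-f['cx'])/f['fx'],(c[1]-f['cy'])/f['fy'],1]
    print(f['position']+d*(.062-f['position'][2])/d[2])
E
```

```text
top [199.93471884 202.04265455] 73 [200.05479452 201.53424658]
[0.55949917 0.2234433  0.062     ]
side [246.58922633 272.42184257] 108 [245.86111111 272.57407407]
[0.5596513  0.22384026 0.062     ]
```

Button model and red centroid agree within 2 mm. The door stood open, unchanged, from 7.2 to 8.8 s. Now I go over the button and down.

Emit:
step_arm(
  xyz=[
    [0, 0.02, -0.13],
    [0, 0.05, -0.26],
    [0.002, 0.08, -0.391],
    [0.002, 0.15, -0.391],
    [0.002, 0.25, -0.391],
    [0.002, 0.35, -0.391],
    [0.002, 0.42, -0.391],
    [0.002, 0.46, -0.391],
    [0.002, 0.46, -0.391],
  ],
  rotation=[
    [0, 0, 0],
    [0, 0, 0],
    [0, 0, 0],
    [0, 0, 0],
    [0, 0, 0],
    [0, 0, 0],
    [0, 0, 0],
    [0, 0, 0],
    [0, 0, 0],
  ],
)

```text
clock: 10.25
tcp_pos: [0.5581, 0.2236, 0.2536]
orientation: [-1.28, -1.096, 1.092]
contact_force: [0.8, -0.5, 0.8]
grip_width: -0.0003
```

```bash
python3 look.py c1; python3 - <<'E'
from bench import r
from h import *
o=r.get_obs()
for z in(.236,.230): print(z,*go(o,(.5585,.2236,z),81.3))
E
```

```text
10.25 [0.55811213 0.22355791 0.25360738] [ 0.83499714 -0.54469266  0.81056382] [ 0.05  0.65 -0.73  1.82  0.55  0.89  0.47]
0.236 [-0.001  0.063  0.001] [ 0.002 -0.003  0.001]
0.23 [-0.001  0.083  0.001] [ 0.002 -0.003  0.001]
```

View pics/c1.png

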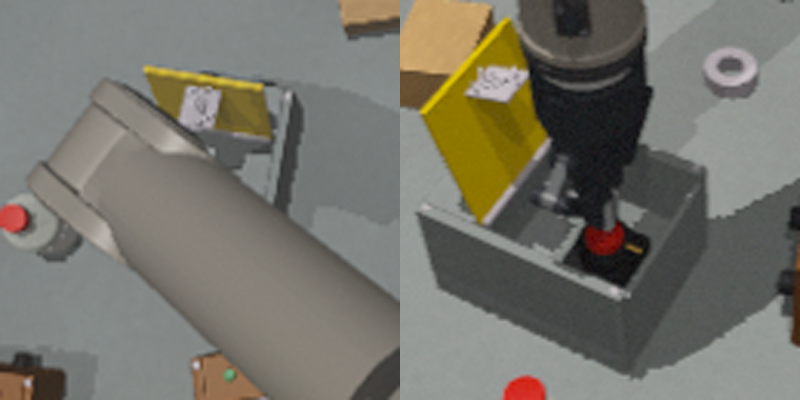

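The finger hangs right above the red button (side crop (603,225)). The door is untouched, and the force reading is about zero. Now I press.

Emit:
step_arm(
  xyz=[
    [0, 0.035, 0],
    [0, 0.055, 0],
    [0, 0.063, 0],
    [0, 0.07, 0],
    [0, 0.077, 0],
    [0, 0.083, 0],
    [0, 0.083, 0],
  ],
  rotation=[
    [0, 0, 0],
    [0, 0, 0],
    [0, 0, 0],
    [0, 0, 0],
    [0, 0, 0],
    [0, 0, 0],
    [0, 0, 0],
  ],
)

```text
clock: 11.22
tcp_pos: [0.5588, 0.2245, 0.2339]
orientation: [-1.284, -1.098, 1.091]
contact_force: [-9.2, -6.6, 36.4]
grip_width: -0.0
```

```bash
python3 - <<'E'
from bench import r
from h import *
import cv2
o=r.get_obs();print(o['contact_force'],o['moment'],o['tcp_pos'])
f=r.grab_frame("side");p=proj(f,[(.5579,.2236,.1)])[0].astype(int)
cv2.imwrite("pics/d1.png",cv2.resize(f["pixels"][p[1]-55:p[1]+45,p[0]-50:p[0]+50,::-1],(600,600),interpolation=cv2.INTER_CUBIC))
E
```

```text
[-9.15839366 -6.57459487 36.39187472] [-1.72063156  2.249731   -0.03875017] [0.55879427 0.22446342 0.23393713]
```

View pics/d1.png

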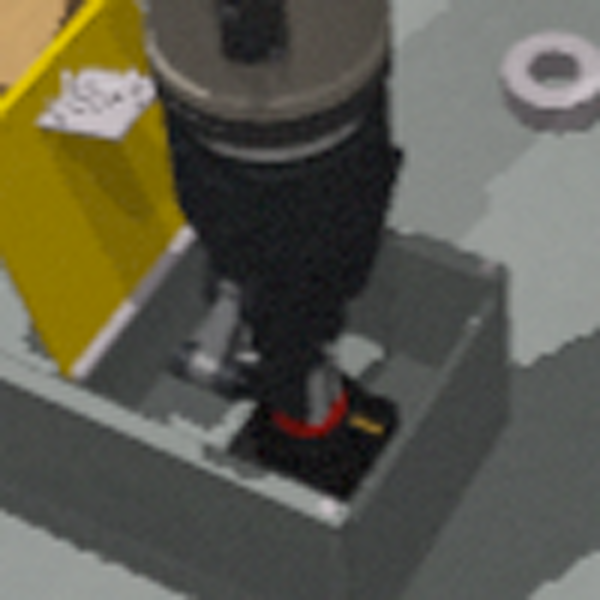

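Something stops me early (36 N with the tip at 61 mm). I back off a little before working it out.

Emit:
step_arm(
  xyz=[
    [0, -0.03, 0],
    [0, -0.05, 0],
    [0, -0.05, 0],
  ],
  rotation=[
    [0, 0, 0],
    [0, 0, 0],
    [0, 0, 0],
  ],
)

```text
clock: 11.65
tcp_pos: [0.5587, 0.2244, 0.2489]
orientation: [-1.284, -1.098, 1.09]
contact_force: [-0.6, -0.6, 0.0]
grip_width: -0.0001
```

```bash
python3 - <<'E'
from bench import r
from h import *
import cv2
o=r.get_obs();print(o['contact_force'],o['moment'],o['tcp_pos'])
f=r.grab_frame("side");p=proj(f,[(.5579,.2236,.1)])[0].astype(int);o0=p-[50,55]
im=cv2.resize(f["pixels"][p[1]-55:p[1]+45,p[0]-50:p[0]+50,::-1],(600,600),interpolation=cv2.INTER_CUBIC)
M=R.from_rotvec(o['orientation']).as_matrix()
# grid in tool x (jaw) and y (along fingers), z=0
for X in (-.055,-.04,-.02,0,.02,.04,.055):
  for Y in (.173,.155,.135,.115,.10):
    q=proj(f,[o['tcp_pos']+M@[X,Y,0]])[0]
    q=((q-o0+.5)*6).astype(int);cv2.circle(im,tuple(int(v) for v in q),2,(0,255,0) if X>0 else (255,0,255) if X<0 else (255,255,0),-1)
cv2.imwrite("pics/d2.png",im)
E
```

```text
[-0.60872892 -0.57836441  0.01488665] [ 0.04669231  0.03499829 -0.01927913] [0.55869442 0.22441815 0.24892513]
```

View pics/d2.png

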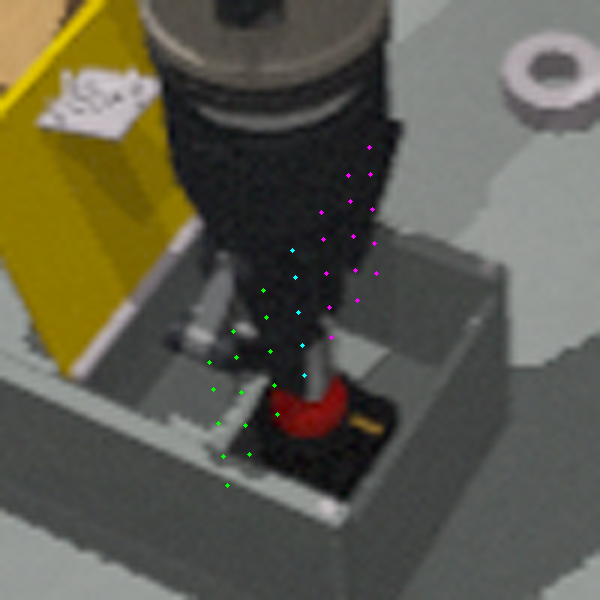

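Emit:
step_arm(
  xyz=[
    [0, 0.02, 0],
    [0, 0.033, 0],
    [0, 0.04, 0],
    [0, 0.04, 0],
  ],
  rotation=[
    [0, 0, 0],
    [0, 0, 0],
    [0, 0, 0],
    [0, 0, 0],
  ],
)

```text
clock: 12.2
tcp_pos: [0.5585, 0.2242, 0.2363]
orientation: [-1.284, -1.096, 1.092]
contact_force: [-1.3, -0.6, 3.2]
grip_width: -0.0004
```

Emit:
step_arm(
  xyz=[
    [0, 0.003, 0],
    [0, 0.003, 0],
  ],
  rotation=[
    [0, 0, 0],
    [0, 0, 0],
  ],
)

```text
clock: 12.45
tcp_pos: [0.5584, 0.2241, 0.2355]
orientation: [-1.284, -1.096, 1.092]
contact_force: [-1.3, -1.7, 3.6]
grip_width: -0.0
```

Emit:
step_arm(
  xyz=[
    [0, 0.003, 0],
    [0, 0.003, 0],
  ],
  rotation=[
    [0, 0, 0],
    [0, 0, 0],
  ],
)

```text
clock: 12.7
tcp_pos: [0.5585, 0.2242, 0.2347]
orientation: [-1.284, -1.096, 1.092]
contact_force: [-0.6, -0.8, 3.8]
grip_width: 0.0001
```

Emit:
step_arm(
  xyz=[
    [0, 0.003, 0],
    [0, 0.003, 0],
  ],
  rotation=[
    [0, 0, 0],
    [0, 0, 0],
  ],
)

```text
clock: 12.95
tcp_pos: [0.5584, 0.2243, 0.2345]
orientation: [-1.284, -1.097, 1.092]
contact_force: [-3.5, -2.9, 10.1]
grip_width: 0.0001
```

```bash
python3 - <<'E'
from bench import r
from h import *
import cv2
o=r.get_obs();print(o['contact_force'],o['moment'],o['tcp_pos'])
f=r.grab_frame("side");p=proj(f,[(.5579,.2236,.1)])[0].astype(int)
im=cv2.resize(f["pixels"][p[1]-55:p[1]+45,p[0]-50:p[0]+50,::-1],(600,600),interpolation=cv2.INTER_CUBIC)
b=cv2.imread("pics/b3.png")[:,400:];b=cv2.resize(b,None,fx=6*130/400,fy=6*130/400)[60:,90:][:600,:600]
o1=[im,cv2.imread("pics/d1.png"),b]
cv2.imwrite("pics/d3.png",np.hstack([cv2.resize(cv2.convertScaleAbs(i[320:480,200:420],alpha=1.5),None,fx=1.2,fy=1.8) for i in o1]))
E
```

```text
[-3.54749845 -2.88128228 10.14890809] [-0.6088622   0.75767161 -0.0205015 ] [0.55843571 0.22429611 0.23446342]
```

View pics/d3.png

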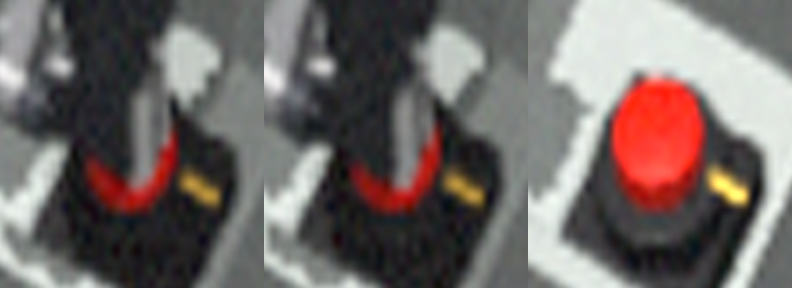

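```bash
python3 - <<'E'
from bench import r
from h import *
import cv2
from scipy.optimize import least_squares
F={n:r.grab_frame(n) for n in("top","side")}
def px(n,c):
    p=proj(F[n],[(.5579,.2236,.1)])[0].astype(int);return p-65+(np.array(c)+.5)*130/400-.5
t=px("top",(190,233));s=px("side",(634,247)-np.array([400,0]));print(t,s)
fn=lambda P:np.r_[proj(F["top"],[P])[0]-t,proj(F["side"],[P])[0]-s]
S=least_squares(fn,[.53,.23,.05]);P=S.x;d=P[:2]-POSE[:2];a=POSE[2];print(P,S.fun.round(2),"box",d[0]*np.cos(a)+d[1]*np.sin(a),-d[0]*np.sin(a)+d[1]*np.cos(a))
b=cv2.imread("pics/b3.png")
cv2.imwrite("pics/e1.png",np.hstack([cv2.resize(cv2.convertScaleAbs(b[120:280,120:290],alpha=1.5),(390,390),interpolation=cv2.INTER_CUBIC),cv2.resize(cv2.convertScaleAbs(b[130:310,520:715],alpha=1.5),(400,390),interpolation=cv2.INTER_CUBIC)]))
E
```

```text
[193.4125 211.3875] [255.7125 276.9375]
[0.52904059 0.23945013 0.07904316] [ 0.    0.01 -0.01 -0.  ] box -0.0628868252005671 0.011270126862862606
```

View pics/e1.png

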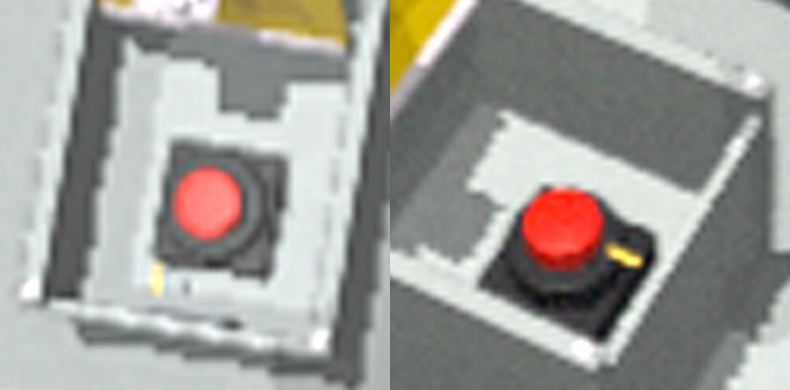

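Emit:
step_arm(
  xyz=[
    [0, -0.02, 0],
    [0, -0.024, 0],
    [0, -0.024, 0],
  ],
  rotation=[
    [0, 0, 0],
    [0, 0, 0],
    [0, 0, 0],
  ],
)

```text
clock: 13.48
tcp_pos: [0.5584, 0.2242, 0.2414]
orientation: [-1.284, -1.097, 1.092]
contact_force: [-0.3, -0.2, -0.9]
grip_width: -0.0
```

Emit:
step_arm(
  xyz=[
    [0, 0.004, 0],
    [0, 0.004, 0],
  ],
  rotation=[
    [0, 0, 0],
    [0, 0, 0],
  ],
)

```text
clock: 13.72
tcp_pos: [0.5584, 0.2243, 0.24]
orientation: [-1.284, -1.096, 1.092]
contact_force: [0.8, 0.7, 1.5]
grip_width: -0.0003
```

Emit:
step_arm(
  xyz=[
    [0, 0.004, 0],
    [0, 0.004, 0],
  ],
  rotation=[
    [0, 0, 0],
    [0, 0, 0],
  ],
)

```text
clock: 13.98
tcp_pos: [0.5584, 0.2243, 0.2388]
orientation: [-1.284, -1.096, 1.092]
contact_force: [-0.7, -0.5, 2.5]
grip_width: 0.0
```

Emit:
step_arm(
  xyz=[
    [0, 0.004, 0],
    [0, 0.004, 0],
  ],
  rotation=[
    [0, 0, 0],
    [0, 0, 0],
  ],
)

```text
clock: 14.22
tcp_pos: [0.5584, 0.2243, 0.2376]
orientation: [-1.284, -1.096, 1.092]
contact_force: [-0.7, 0.3, 4.1]
grip_width: 0.0001
```

Emit:
step_arm(
  xyz=[
    [0, 0.004, 0],
    [0, 0.004, 0],
  ],
  rotation=[
    [0, 0, 0],
    [0, 0, 0],
  ],
)

```text
clock: 14.48
tcp_pos: [0.5584, 0.2243, 0.2364]
orientation: [-1.284, -1.096, 1.092]
contact_force: [-0.6, -1.2, 3.6]
grip_width: 0.0002
```

The force profile now explains it. Contact starts at TCP z ≈ 0.2405, stays soft at about 4 N, then goes rigid at 0.2346. That is 5.9 mm, so the button was in fact bottomed and the shut tips just reach about 4 mm farther than I assumed. I press once more to the stop, then withdraw up and forwards.

Emit:
step_arm(
  xyz=[
    [0, 0.005, 0],
    [0, 0.009, 0],
    [0, 0.012, 0],
    [0, 0.012, 0],
  ],
  rotation=[
    [0, 0, 0],
    [0, 0, 0],
    [0, 0, 0],
    [0, 0, 0],
  ],
)

```text
clock: 14.98
tcp_pos: [0.5584, 0.2246, 0.2343]
orientation: [-1.285, -1.097, 1.092]
contact_force: [-5.7, -4.2, 16.9]
grip_width: -0.0001
```

Emit:
step_arm(
  xyz=[
    [0, -0.04, 0],
    [0, -0.12, 0],
    [0, -0.25, 0],
    [0, -0.4, 0.05],
    [0, -0.52, 0.2],
    [0, -0.55, 0.35],
    [0, -0.55, 0.38],
    [0, -0.55, 0.38],
    [0, -0.55, 0.38],
    [0, -0.55, 0.38],
  ],
  rotation=[
    [0, 0, 0],
    [0, 0, 0],
    [0, 0, 0],
    [0, 0, 0],
    [0, 0, 0],
    [0, 0, 0],
    [0, 0, 0],
    [0, 0, 0],
    [0, 0, 0],
    [0, 0, 0],
  ],
)

```text
clock: 16.23
tcp_pos: [0.4458, 0.2423, 0.3981]
orientation: [-1.285, -1.095, 1.091]
contact_force: [1.0, 0.9, 0.2]
grip_width: 0.0
```

```bash
python3 look.py z1; python3 - <<'E'
from bench import r
import cv2
cv2.imwrite("pics/z2.png",r.grab_frame("top")["pixels"][:,:,::-1])
cv2.imwrite("pics/z3.png",r.grab_frame("side")["pixels"][:,:,::-1])
E
```

```text
16.225 [0.44581576 0.24233701 0.39808834] [1.01182744 0.86213985 0.20902981] [ 0.14  0.33 -0.91  1.91  0.31  1.04  0.51]
```

View pics/z1.png

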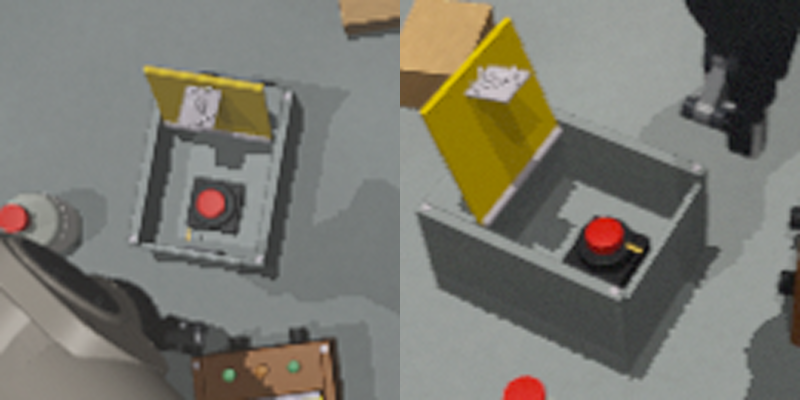

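View pics/z3.png

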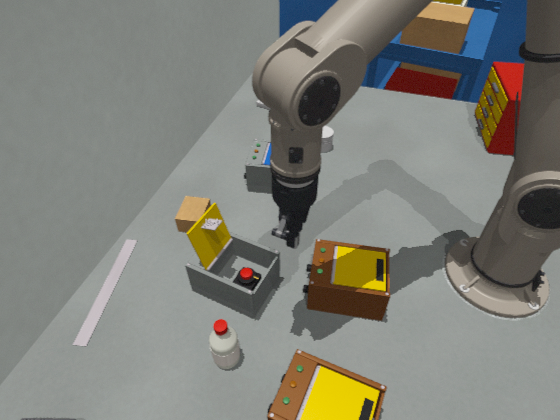

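View pics/z2.png

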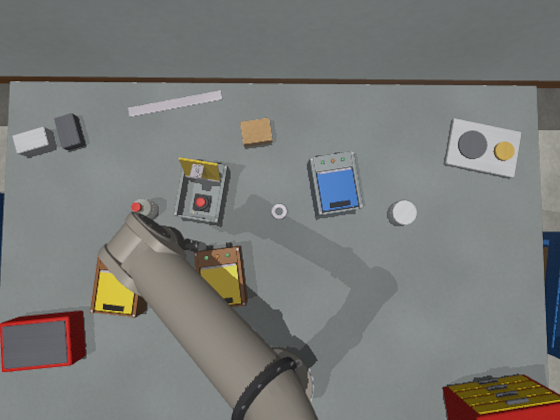

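```bash
python3 - <<'E'
from bench import r
print(r.hand_in()); print(r.get_obs()['clock'])
E
```

```text
the job is handed in; nothing more can be done
None
the job is handed in; nothing more can be done
```

The job is done and handed in at about 16.5 s of the 48 s allowed.

**Door:** I pressed the yellow door of the grey box to its stop (about 18 N) and took the finger away. It sprang up by itself. Pictures at 7.2 s and 8.8 s show it standing fully open and unmoved, with nothing touching it.

**Reset button:** I pressed it to its hard stop twice, with one half press in between that stopped just at the end of travel. After each press the finger was lifted clear. The last pictures show:
- the button is up and the yellow door still open;
- the blue door is shut;
- the piston, bearing, carton and bottle are where they were;
- the arm is clear of everything, with a wrist force of about 1 N.

**Checks that disagreed:**
- **Height of the stop:** the first button press reached 36 N, higher than I intended, with the fingertip apparently 4 mm above where the stop should be. I backed off and went down in small steps. Contact began at tool height 0.2405 m and went rigid at 0.2346 m, which is 5.9 mm of soft travel, so I judged it fully pressed.
- **Fingertip length:** that result means the closed fingertips reach about 4 mm beyond the given 173 mm. The door's stop height had agreed with 173 mm, and I did not resolve the difference.
- **Picture of the pressed button:** a close-up at 36 N seemed to show the cap down less than 6 mm. I relied on the force readings instead, because the finger hid most of the cap.

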